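Open the hand printing press and push the block home

ROBOT

A 6-joint arm with a two-finger parallel gripper is mounted at the origin on the work surface. World frame = base frame: x ahead of the robot, y to its left, z up, the work surface at z = 0. Lengths are in m, angles in rad, forces in N, time in s.
With the tool pointing down it reaches from about 0.225 to 0.875 m from the base axis. Payload 3.4 kg.
Tool frame: the origin (TCP) lies on the mounting face of the last link; the fingertips stand 173 mm ahead of it and the grasp point (between the pads) lies 155 mm ahead of it; x points along the fingers, y is the direction in which the jaws open and shut, and the axes are right-handed (so a half turn about x gives the same grasp; the last joint's range is limited). The gripper opens to 85 mm and grips with 20 to 120 N. Pads are 22 mm wide; open, the fingers measure 114 mm over their backs; the gripper's body (76 mm by 85 mm) begins 54 mm behind the grasp point. The pads swing forward as they close: fully open they stand 13 mm farther back than shut.
Start: joints at [1.137, 0.276, 1.505, -0, 1.361, -0.121], TCP at [0.177, 0.547, 0.405] pointing down, gripper open.
Joint ranges: [-2.89, 2.89], [-0.75, 2.08], [0.22, 2.7], [-1.18, 4.32], [0.11, 2.71], [-2.7, 2.7]. Speed limits (rad/s): [2.57, 2.57, 3.14, 3.14, 3.14, 3.14].

INTERFACE

Orientations are given as a unit quaternion [w, x, y, z].
In Python, from rig import manip gives the robot as it stands.
- The arm moves only by the tool arm_command, never from a script. Its argument "targets" is a list of rows, each an object with "dp": the shift along the tool's x, y, z in m, a list of three; "turn": the turn, a rotation vector about the tool's x, y, z in degrees, a list of three; "grip": the opening, from -1 (shut) to 1 (fully open). In form: [{"dp": [tx, ty, tz], "turn": [wx, wy, wz], "grip": grip}, ...]. A call has 1 to 8 rows; each row shifts and turns the commanded pose from where the row before left it, along the tool's axes as they then stand; what a row does not reach is not made up. A row lasts 1/10 s, in which the tool goes at most 50 mm and 8.59 degrees, less where a joint would pass 70% of its speed; a pose out of reach is approached as far as the arm can. A call with a gripper value outside its range is refused whole. The fingers move at their own pace and stop on an object; "grip_force" is the grip in N (left out, the last holds). Time passes only in rows, so rows that do not move let the fingers close. It gives the time, the measured TCP pose, the force and the opening at its end, in the units of the state.
- manip.get_state(): the state, without advancing time (a new reading comes with each control period).
- manip.get_image(name): name is "scene" or "top" or "wrist"; returns the picture (420x560x3 uint8, red, green, blue); there is no depth.
- manip.calibration(name): a dict with "fx", "fy", "cx", "cy" (pixels), "R" (3x3) and "t" (3): a world point X has camera coordinates R X + t. Camera axes: x right, y down, z forward; pixel columns grow to the right and rows downward; lengths in m; the calibration is good to about 2 mm. A picture is of the moment at which its call begins: read the wrist's pose just before it. calibration takes no time and is no camera call; for the wrist camera it gives the pose at the moment of the call.
- manip.sign_off(): hands the job in, once; it reports no verdict.
The state is a dict: "clock": time; "qpos": joint angles; "qd": joint speeds; "effort": joint torques, N m; "position": TCP position; "ee_rot": TCP orientation; "contact_force": force on the tool from outside, world axes, zero at the start; "moment": the same for the moment, N m; "width": finger opening in m.
Only numpy, scipy, OpenCV 4.12 (cv2) and the standard library are available. Lean on these libraries where they do the work, as an engineer would, in place of code of your own. Each camera call takes 0.05 s, during which the arm holds its last target.

TASK

Push the press's counterweighted stencil frame up past its balance point so that it stays raised by itself. Then push the wooden printing block, which lies on the bed, sideways along the bed until it sits flush against the metal stop rail. Slide the block, never lift it or tip it, and leave the jars, lid, mug, palette, brush and roller alone.

Things in the scene. Friction and masses are not known exactly. Their poses are not given: they have to be found in the camera images.
- press: bed of a hand printing press, fixed to the table: plywood slab, top 18 mm above the table. Origin at table height; x axis runs along the bed to the robot's right, y away from the robot, z up (turned up to 0.4 rad either way); the slab spans x -155 to 155, y -65 to 155 mm. Two hinge posts, 73 mm tall from the table, stand at x = +-145, y = 140 mm
- stop_rail (a point): middle of the foot of the stop rail's near face, at x 100, y 15, z 18 mm in the press frame. The rail is aluminium, 16 mm wide, stands across the right-hand end of the bed, runs from y = -70 to 100 mm and is 14 mm tall above the bed
- hinge (a point): middle of the stencil frame's hinge line, at x 0, y 140, z 51 mm in the press frame; the line runs along the press's x axis. When down, the frame (wood, 260 mm along x, 200 mm from the hinge line to its free edge towards the robot, 18 mm thick, clear plastic panel) lies 42 to 60 mm above the table, over the block
- frame (a joint): angle of the stencil frame, rad: 0 lying flat over the bed (start), growing as its free edge, nearest the robot (press -y), swings up and away from the robot, to a stop at 1.75, just beyond upright. Balance point at about 0.85: below it falls shut, above it the frame goes on by itself to the stop, slowed by hinge damping, in some 2 s
- counterweight (a point): middle of the frame's counterweight, a steel bar 26 mm thick and 250 mm long parallel to the hinge on two short arms; with the frame down it is 70 mm above and 20 mm beyond (press +y) the hinge line, with the frame at its upper stop about 65 mm beyond it and 20 mm above the table. It turns with the frame
- handle (a point): point on the axis of the frame's handle, a round steel bar 14 mm thick sticking out of the middle of the free edge towards the robot (press -y): 240 mm from the hinge line along the frame, 35 mm above its mid-plane (86 mm above the table when down). The level bar runs from 35 mm inward to 30 mm outward of this point; below it is free space to the table. Lifting here takes about 1.5 to 4 N
- block_center (a point): centre of the loose wooden printing block on the bed: 60 mm along its x, 110 mm along its y axis, 18 mm thick (centre 27 mm above the table), 0.1 to 0.2 kg. At the start its centre is at x -65 to -20 mm in the press frame and it is turned up to 0.2 rad from the press axes; flush against the stop rail its centre is at x = 70 mm
- jar_near: bystander, to be left alone: screw-top paint jar, 64 mm across, 85 mm tall, on the table just off the right-hand end of the press
- jar_lid: bystander, to be left alone: loose black jar lid, a disc 72 mm across, 13 mm thick, lying on the table in front of the press, left of the handle bar
- jar_tall: bystander, to be left alone: taller paint jar, 68 mm across, 105 mm tall, on the left of the table
- mug: bystander, to be left alone: white mug, 76 mm across, 90 mm tall, on the left of the table
- palette: bystander, to be left alone: white plate used as a palette, 140 mm across, 14 mm tall, on the left of the table
- brush: bystander, to be left alone: paint brush lying on the right of the table, about 200 mm long; origin near its middle, x axis along it
- roller: bystander, to be left alone: ink roller, rubber drum 36 mm across and 100 mm wide with a wooden handle, lying on the right of the table; origin under the drum

How it is judged:
On the way, in this order (a step that is already met when the one before it is completed fails the run):
1. the frame stands raised by itself, untouched by the robot (value of joint frame above 1.6 rad and contact force between each of the fingers, the arm and frame below 0.1 N), for 0.4 s.
2. the block is flush against the stop rail (x of block_center in the frame of press above 0.066 m and angle between the x axis of block_center and the x axis of press, either way round below 0.06 rad and z of block_center in the frame of press below 0.031 m and y of block_center in the frame of press between -0.05 and 0.04 m), for 0.2 s.
At the end, for the whole second after the job is handed in: The frame stays raised by itself (joint above 1.6 rad, at rest, untouched) and the block lies flat on the bed, flush against the stop rail: centre within 4 mm of the flush position, turned less than 0.06 rad from it, and at y between -50 and 40 mm in the press frame (all of step 1 and all of step 2 and velocity of joint frame between -0.05 and 0.05 rad/s).
It fails at once if the block is lifted off the bed (z of block_center in the frame of press above 0.035 m).
It fails at once if the block is tipped (angle between block_center's own z axis and vertical above 0.2 rad).
It fails at once if a bystander is moved by more than 20 mm (distance of any of jar_near, jar_lid, jar_tall, mug, palette, brush, roller from where it was at the start of the episode above 0.02 m).
It also fails if it takes over 56 s, if anything falls off the work surface, if the arm or the gripper's body presses on something with over 40 N, if the wrist force passes 120 N, or if a joint passes its speed limit or range.

## Working session

There is one attempt and no reset: what is moved stays moved. The work goes in short steps, Python scripts to look and compute and a tool call to move; the robot and the scene stay as the last step left them, time stands still between calls to the robot, and variables do not carry over. Pictures are saved under pics/ and viewed, and the job is handed in when it is done.

Besides the shell and the picture viewer there is one more tool, called after "Request:" by a JSON object that holds its "op" and its "data". arm_command: Moves the arm, as the interface text tells. Its arguments: {"type":"object","properties":{"targets":{"type":"array"},"grip_force":{"type":"number"}},"required":["targets"]}

```bash
ls; mkdir -p pics; python3 - <<'E'
from rig import manip
import cv2,json
s=manip.get_state();print(s)
for n in("scene","top","wrist"):
    im=manip.get_image(n);cv2.imwrite(f"pics/{n}0.png",im[:,:,::-1])
    c=manip.calibration(n);print(n,{k:(v if not hasattr(v,'tolist') else v.tolist()) for k,v in c.items()})
E
```

```text
pics
{'clock': 0.0, 'qpos': array([ 1.13699014e+00,  2.76626511e-01,  1.50614306e+00, -1.70158869e-05,
        1.36066707e+00, -1.21010334e-01]), 'qd': array([ 0.00093272,  0.00014963, -0.00046118,  0.00045534, -0.0008933 ,
       -0.00015603]), 'effort': array([-1.60177995e-03, -4.16771686e+01, -2.45800585e+01, -6.44347128e-04,
        1.10220761e-02,  1.31817757e-05]), 'position': array([0.17686736, 0.54691023, 0.40381747]), 'ee_rot': array([ 0.69830338,  0.10950981,  0.69864916, -0.11076709]), 'contact_force': array([ 0.16785972, -0.01549962,  0.35506955]), 'moment': array([ 0.01156515,  0.04219672, -0.04466741]), 'width': 0.08543816432849538}
scene {'fx': 478.9733896757818, 'fy': 478.9733896757818, 'cx': 281.9216186448049, 'cy': 210.90633378637546, 'R': [[-0.8457290372003611, 0.5334107065330967, -0.014676981706503039], [0.4645925184371781, 0.7225301979496235, -0.5119608430955227], [-0.2624808325351599, -0.4397989668095423, -0.8588833921696871]], 't': [0.50085546066778, -0.17332487013959227, 1.5991782366327796]}
top {'fx': 510.1336383465487, 'fy': 510.1336383465487, 'cx': 273.30577781973045, 'cy': 207.52173816762928, 'R': [[0.07326988312069183, -0.997307406703359, 0.003075835187544607], [-0.9716900538528587, -0.0720817504394481, -0.22499480104441058], [0.2246106931357208, 0.013496584316259518, -0.974355109157275]], 't': [-0.05651314306166452, 0.5764691091402399, 1.7688454579388941]}
wrist {'fx': 375.3178186493066, 'fy': 375.3178186493066, 'cx': 284.66582326344496, 'cy': 205.32352549853223, 'R': [[0.3079353126940129, 0.9514064994328405, -0.0012312729147515539], [0.9162522824509329, -0.2962081391235682, 0.2697081630585376], [0.256237386225153, -0.08418082414601966, -0.9629413225875192]], 't': [-0.5748965074309925, -0.03543955552086227, 0.3785021022902322]}
```

View pics/scene0.png

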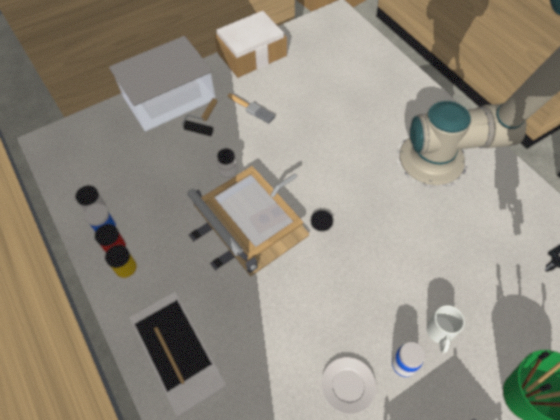

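View pics/top0.png

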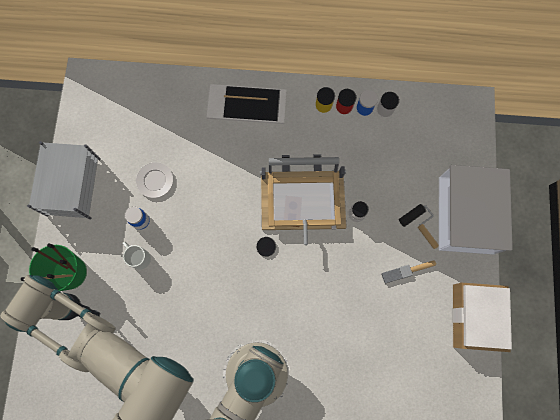

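View pics/wrist0.png

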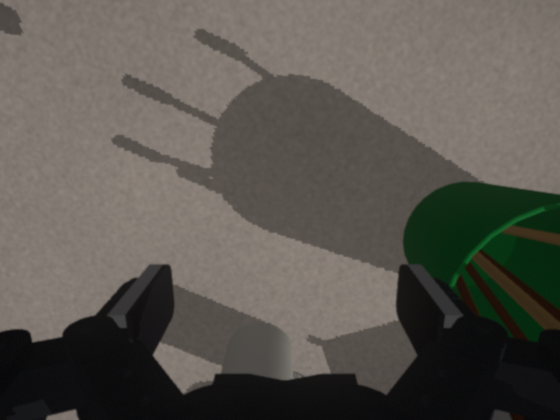

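The top view shows the press at about (304,195), the handle at (306,230), the lid at (266,246) and jar_near at (360,209). I'll enlarge the views.

```bash
cat > h.py <<'E'
import numpy as np, cv2
from rig import manip
from scipy.spatial.transform import Rotation as Ro
def cal(n):
    c=manip.calibration(n);return np.array([[c['fx'],0,c['cx']],[0,c['fy'],c['cy']],[0,0,1]]),np.array(c['R']),np.array(c['t'])
def proj(C,X):
    K,R,t=C;p=(np.atleast_2d(X)@R.T+t)@K.T;return p[:,:2]/p[:,2:]
def back(C,uv,z):
    K,R,t=C;o=-R.T@t;out=[]
    for u,v in np.atleast_2d(uv):
        d=R.T@np.linalg.solve(K,[u,v,1]);out.append(o+d*(z-o[2])/d[2])
    return np.array(out)
def press2w(P,X):  # P=(x,y,yaw of press x axis in world)
    X=np.atleast_2d(X);c,s=np.cos(P[2]),np.sin(P[2])
    return np.c_[P[0]+c*X[:,0]-s*X[:,1],P[1]+s*X[:,0]+c*X[:,1],X[:,2]]
def crop(im,x,y,w,h,f,name):
    cv2.imwrite(name,cv2.resize(im[y:y+h,x:x+w,::-1],None,fx=f,fy=f,interpolation=cv2.INTER_CUBIC))
E
python3 - <<'E'
import cv2
from h import *
a=cv2.imread('pics/top0.png')[:,:,::-1];b=cv2.imread('pics/scene0.png')[:,:,::-1]
crop(a,240,145,140,110,5.7,'pics/t1.png');crop(b,170,140,170,140,4.2,'pics/s1.png')
C=cal('top');print(back(C,[(264,228),(345,228)],.018),back(C,[(306,240)],.086))
E
```

```text
[[ 0.51087958  0.01505887  0.018     ]
 [ 0.53277317 -0.28059162  0.018     ]] [[ 0.46636808 -0.1370359   0.086     ]]
```

View pics/t1.png

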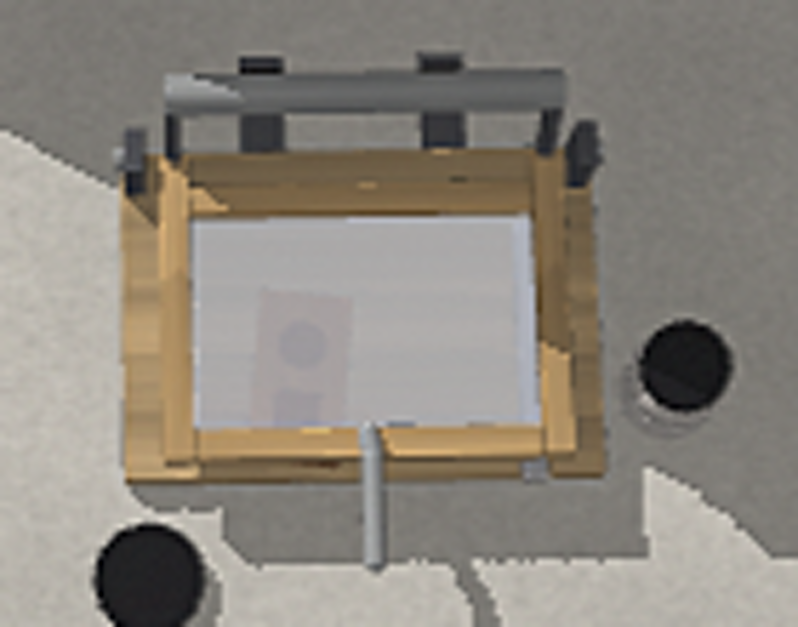

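View pics/s1.png

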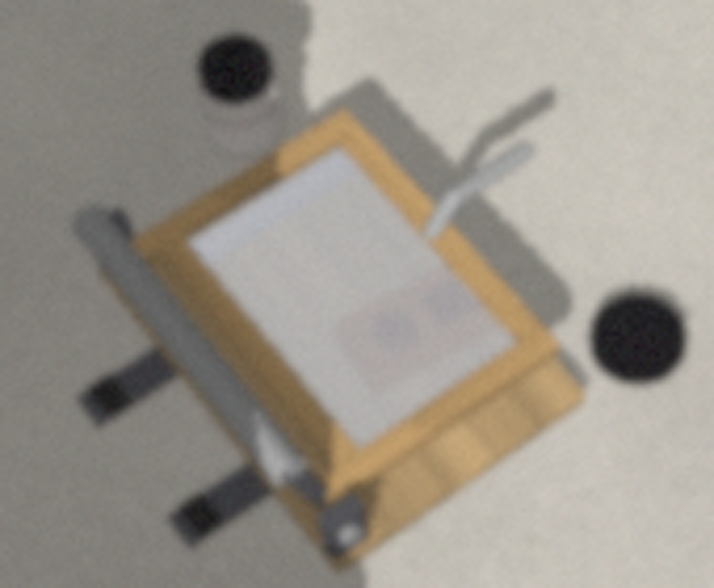

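```bash
cat > fit.py <<'E'
from h import *
from scipy.optimize import least_squares
T=[((127,472),(-155,-65,18)),((604,466),(155,-65,18)),((163,460),(-130,-60,60)),((575,450),(130,-60,60)),((374,562),(0,-130,86)),((165,92),(-125,160,121)),((565,88),(125,160,121))]
S=[((585,390),(-155,-65,18)),((343,560),(-155,155,18)),((530,152),(0,-130,86)),((560,345),(-130,-60,60)),((345,110),(130,-60,60))]
CT,CS=cal('top'),cal('scene')
tu=np.array([p for p,_ in T])/5.7+[240,145]; tx=np.array([x for _,x in T])/1e3
su=np.array([p for p,_ in S])/4.2+[170,140]; sx=np.array([x for _,x in S])/1e3
f=lambda P:np.r_[proj(CT,press2w(P,tx))-tu,proj(CS,press2w(P,sx))-su].ravel()
r=least_squares(f,[.6,-.13,-1.5],loss='soft_l1')
P=r.x
if __name__=='__main__':
    print(P,f(P).reshape(-1,2).round(1))
    for n,X in dict(handle=(0,-100,86),tip=(0,-130,86),freeedge=(0,-60,51),hinge=(0,140,51),rail=(100,15,18)).items(): print(n,press2w(P,np.array(X)/1e3).round(3))
    # block: top crop corners z=.036
    bt=np.array([(258,290),(354,297),(345,425),(248,420)])/5.7+[240,145]
    w=back(CT,bt,.036);c,s=np.cos(P[2]),np.sin(P[2])
    d=w[:,:2]-P[:2];print('block press',(np.c_[c*d[:,0]+s*d[:,1],-s*d[:,0]+c*d[:,1]]).round(3))
    print('lid',back(CT,[(150/5.7+240,577/5.7+145)],.013),'jar',back(CT,[(686/5.7+240,366/5.7+145)],.085))
    print('lidS',back(CS,[(638/4.2+170,335/4.2+140)],.013),'jarS',back(CS,[(236/4.2+170,68/4.2+140)],.085))
E
python3 fit.py
```

```text
[ 0.58508354 -0.12612076 -1.47761118] [[-0.3  1.4]
 [ 0.7  0.8]
 [ 0.1 -0.2]
 [ 0.4  0.2]
 [ 0.5 -0.6]
 [-0.   0.4]
 [-0.1 -0.2]
 [ 0.7  0.8]
 [-1.   2.1]
 [-1.   0.2]
 [ 0.5 -0.1]
 [ 0.2 -0.3]]
handle [[ 0.486 -0.135  0.086]]
tip [[ 0.456 -0.138  0.086]]
freeedge [[ 0.525 -0.132  0.051]]
hinge [[ 0.724 -0.113  0.051]]
rail [[ 0.609 -0.224  0.018]]
block press [[-0.067  0.054]
 [-0.005  0.049]
 [-0.014 -0.036]
 [-0.076 -0.031]]
lid [[0.44519476 0.00158457 0.013     ]] jar [[ 0.59139133 -0.32340184  0.085     ]]
lidS [[ 4.46550069e-01 -3.97337772e-04  1.30000000e-02]] jarS [[ 0.59567368 -0.32186487  0.085     ]]
```

```bash
cat > plan.py <<'E'
from h import *
def plan(pos,yaw_y,P=None):
    """goal TCP pos (world), tool down with tool y along world heading yaw_y (or opposite)"""
    s=manip.get_state();q=s['ee_rot'];R=Ro.from_quat([q[1],q[2],q[3],q[0]])
    M=R.as_matrix();print('pos',s['position'].round(4),'toolx',M[:,0].round(3),'tooly',M[:,1].round(3),'q',s['qpos'].round(2),'F',s['contact_force'].round(1),'w',round(s['width'],4),'t',s['clock'])
    for f in(0,np.pi):
        y=np.array([np.cos(yaw_y+f),np.sin(yaw_y+f),0]);x=np.array([0,0,-1.]);G=np.c_[x,y,np.cross(x,y)]
        rv=(R.inv()*Ro.from_matrix(G)).as_rotvec(degrees=True)
        print('turn',rv.round(1),'dp now-axes',(M.T@(np.array(pos)-s['position'])).round(4),'dp after-turn axes',(G.T@(np.array(pos)-s['position'])).round(4))
E
python3 - <<'E'
from plan import *; from fit import P
plan([.40,-.145,.40],P[2])
E
```

```text
pos [0.1769 0.547  0.404 ] toolx [-0.001 -0.001 -1.   ] tooly [ 0.308  0.951 -0.001] q [ 1.14  0.28  1.51 -0.    1.36 -0.12] F [0.4 0.7 0.5] w 0.0853 t 0.15
turn [1.567e+02 1.000e-01 0.000e+00] dp now-axes [ 0.0048 -0.5897  0.4252] dp after-turn axes [ 0.004   0.7097 -0.1578]
turn [-23.3  -0.    0.1] dp now-axes [ 0.0048 -0.5897  0.4252] dp after-turn axes [ 0.004  -0.7097  0.1578]
```

Request:
{"op": "arm_command", "data": {"targets": [{"dp": [0,0,0],"turn": [-7.8,0,0],"grip": 1},{"dp": [0,0,0],"turn": [-7.8,0,0],"grip": 1},{"dp": [0,-0.02,0.005],"turn": [-7.7,0,0],"grip": 1},{"dp": [0,-0.045,0.01],"turn": [0,0,0],"grip": 1},{"dp": [0,-0.045,0.01],"turn": [0,0,0],"grip": 1},{"dp": [0,-0.045,0.01],"turn": [0,0,0],"grip": 1},{"dp": [0,-0.045,0.01],"turn": [0,0,0],"grip": 1},{"dp": [0,-0.045,0.01],"turn": [0,0,0],"grip": 1}], "grip_force": 40}}

```text
clock: 0.95
position: [0.2519, 0.3058, 0.4045]
ee_rot: [0.706, -0.034, 0.706, 0.033]
contact_force: [1.5, -0.2, 0.4]
width: 0.0854
```

Request:
{"op": "arm_command", "data": {"targets": [{"dp": [0,-0.045,0.01],"turn": [0,0,0],"grip": 1},{"dp": [0,-0.045,0.01],"turn": [0,0,0],"grip": 1},{"dp": [0,-0.045,0.01],"turn": [0,0,0],"grip": 1},{"dp": [0,-0.045,0.01],"turn": [0,0,0],"grip": 1},{"dp": [0,-0.045,0.01],"turn": [0,0,0],"grip": 1},{"dp": [0,-0.045,0.01],"turn": [0,0,0],"grip": 1},{"dp": [0,-0.045,0.01],"turn": [0,0,0],"grip": 1},{"dp": [0,-0.045,0.01],"turn": [0,0,0],"grip": 1}]}}

```text
clock: 1.75
position: [0.3652, -0.0452, 0.4048]
ee_rot: [0.707, -0.033, 0.706, 0.033]
contact_force: [1.5, 0.5, 0.7]
width: 0.0854
```

Request:
{"op": "arm_command", "data": {"targets": [{"dp": [0,-0.045,0.01],"turn": [0,0,0],"grip": 1},{"dp": [0,-0.045,0.01],"turn": [0,0,0],"grip": 1},{"dp": [0,-0.015,0.005],"turn": [0,0,0],"grip": 1},{"dp": [0,0,0],"turn": [0,0,0],"grip": 1}]}}

```text
clock: 2.15
position: [0.4008, -0.1473, 0.4042]
ee_rot: [0.706, -0.032, 0.707, 0.032]
contact_force: [-0.2, 0.5, -0.3]
width: 0.0855
```

```bash
python3 - <<'E'
from plan import *; from fit import P
plan(list(press2w(P,[0,-.115,.09])[0][:2])+[.241],P[2])
C=cal('wrist');im=manip.get_image('wrist')
cv2.imwrite('pics/w1.png',im[:,:,::-1])
print(proj(C,press2w(P,np.array([(0,-130,86),(0,-100,86),(0,-65,86),(-130,-60,60),(130,-60,60),(-155,-65,18),(100,-70,32)])/1e3)).round(0))
E
```

```text
pos [ 0.4008 -0.1473  0.4042] toolx [-0.001  0.    -1.   ] tooly [-0.09   0.996  0.   ] q [-0.52  0.05  1.79  0.    1.3  -2.18] F [-0.2  0.5 -0.3] w 0.0855 t 2.15
turn [179.9  -0.    0. ] dp now-axes [0.1632 0.004  0.0705] dp after-turn axes [ 0.1632 -0.0039 -0.0704]
turn [-0.1 -0.  -0. ] dp now-axes [0.1632 0.004  0.0705] dp after-turn axes [0.1632 0.0039 0.0704]
[[289. 255.]
 [289. 288.]
 [289. 324.]
 [427. 313.]
 [151. 313.]
 [436. 286.]
 [189. 289.]]
```

View pics/w1.png

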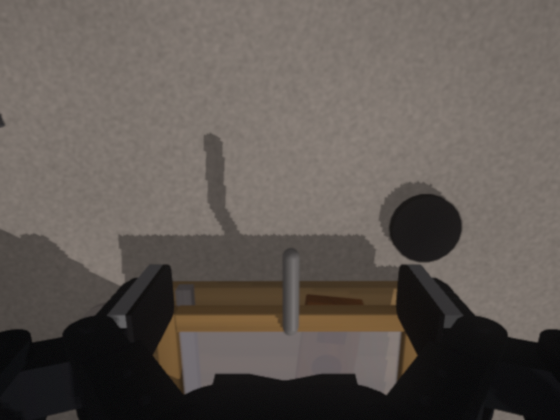

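The wrist view shows the handle bar from (291,250) to (291,333), within about 4 mm of the fit. I'll grip it lightly so it can pivot in the pads, and swing the frame up.

Request:
{"op": "arm_command", "data": {"targets": [{"dp": [0.02,0.003,0.04],"turn": [0,0,0],"grip": 1},{"dp": [0.04,0,0.034],"turn": [0,0,0],"grip": 1},{"dp": [0.04,0,0],"turn": [0,0,0],"grip": 1},{"dp": [0.03,0,0],"turn": [0,0,0],"grip": 1},{"dp": [0.02,0,0],"turn": [0,0,0],"grip": 1},{"dp": [0.013,0,0],"turn": [0,0,0],"grip": 1},{"dp": [0,0,0],"turn": [0,0,0],"grip": 0.5},{"dp": [0,0,0],"turn": [0,0,0],"grip": 0}], "grip_force": 30}}

```text
clock: 3.0
position: [0.4716, -0.1343, 0.244]
ee_rot: [0.706, -0.034, 0.706, 0.034]
contact_force: [-0.3, -0.3, 0.6]
width: 0.0591
```

Request:
{"op": "arm_command", "data": {"targets": [{"dp": [0,0,0],"turn": [0,0,0],"grip": -0.7},{"dp": [0,0,0],"turn": [0,0,0],"grip": -1},{"dp": [0,0,0],"turn": [0,0,0],"grip": -1},{"dp": [0,0,0],"turn": [0,0,0],"grip": -1},{"dp": [0,0,0],"turn": [0,0,0],"grip": -1}]}}

```text
clock: 3.5
position: [0.4722, -0.1362, 0.2445]
ee_rot: [0.707, -0.034, 0.706, 0.033]
contact_force: [-1.8, -1.5, 6.0]
width: 0.0131
```

```bash
python3 - <<'E'
from plan import *; from fit import P
plan(list(press2w(P,[0,-.112,.09])[0][:2])+[.241],P[2])
im=manip.get_image('wrist');cv2.imwrite('pics/w2.png',im[:,:,::-1])
# arc for grip point, press y/z
r,h=.252,.035
o=None
for th in np.arange(0,1.26,.1):
    p=np.array([.140-(r*np.cos(th)-h*np.sin(th)),.051+r*np.sin(th)+h*np.cos(th)])
    if o is not None: print(round(th,2),'dx_tool(down)',round(-(p-o)[1],4),'dz_tool(fwd)',round((p-o)[0],4))
    o=p
E
```

```text
pos [ 0.4722 -0.1362  0.2445] toolx [ 0.002 -0.001 -1.   ] tooly [-0.094  0.996 -0.001] q [-0.42  0.3   1.92 -0.    0.92 -2.09] F [-1.8 -1.5  6. ] w 0.0131 t 3.5
turn [-1.8e+02 -1.0e-01  1.0e-01] dp now-axes [ 0.0035 -0.0004  0.0013] dp after-turn axes [ 0.0035  0.0004 -0.0013]
turn [0.  0.1 0.1] dp now-axes [ 0.0035 -0.0004  0.0013] dp after-turn axes [ 0.0035 -0.0004  0.0013]
0.1 dx_tool(down) -0.025 dz_tool(fwd) 0.0048
0.2 dx_tool(down) -0.0244 dz_tool(fwd) 0.0072
0.3 dx_tool(down) -0.0235 dz_tool(fwd) 0.0096
0.4 dx_tool(down) -0.0225 dz_tool(fwd) 0.0119
0.5 dx_tool(down) -0.0212 dz_tool(fwd) 0.0141
0.6 dx_tool(down) -0.0196 dz_tool(fwd) 0.0161
0.7 dx_tool(down) -0.0179 dz_tool(fwd) 0.018
0.8 dx_tool(down) -0.016 dz_tool(fwd) 0.0197
0.9 dx_tool(down) -0.014 dz_tool(fwd) 0.0212
1.0 dx_tool(down) -0.0118 dz_tool(fwd) 0.0225
1.1 dx_tool(down) -0.0095 dz_tool(fwd) 0.0236
1.2 dx_tool(down) -0.0071 dz_tool(fwd) 0.0244
```

View pics/w2.png

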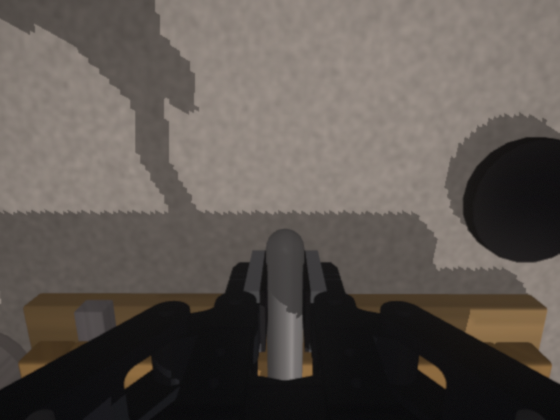

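The bar sits between the pads, with the tip at (285,232) and the width at 13 mm. I'll follow the arc.

Request:
{"op": "arm_command", "data": {"targets": [{"dp": [-0.012,0,0.002],"turn": [0,0,0],"grip": -1},{"dp": [-0.013,0,0.003],"turn": [0,0,0],"grip": -1},{"dp": [-0.0245,0,0.007],"turn": [0,0,0],"grip": -1},{"dp": [-0.0235,0,0.0095],"turn": [0,0,0],"grip": -1},{"dp": [-0.0225,0,0.012],"turn": [0,0,0],"grip": -1},{"dp": [-0.0105,0,0.007],"turn": [0,0,0],"grip": -1},{"dp": [0,0,0],"turn": [0,0,0],"grip": -1}]}}

```text
clock: 4.25
position: [0.5128, -0.1324, 0.3504]
ee_rot: [0.707, -0.034, 0.706, 0.033]
contact_force: [0.1, -4.5, -1.7]
width: 0.0126
```

```bash
python3 - <<'E'
from h import *
crop(manip.get_image('top'),200,100,240,180,3.3,'pics/t2.png')
E
```

```text
(no output)
```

View pics/t2.png

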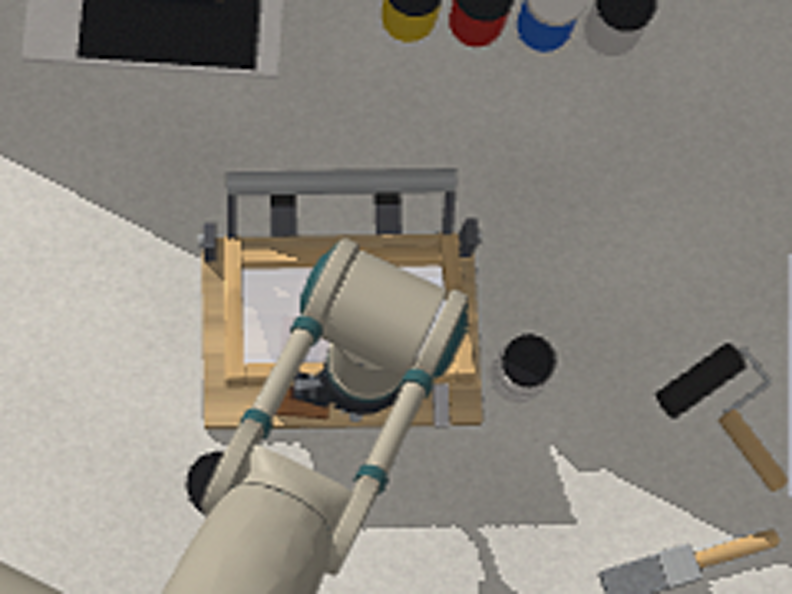

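The frame is up about 0.45 rad, the bystanders have not moved, and forces are low. Continuing past balance.

Request:
{"op": "arm_command", "data": {"targets": [{"dp": [-0.0105,0,0.0073],"turn": [0,0,0],"grip": -1},{"dp": [-0.0196,0,0.0161],"turn": [0,0,0],"grip": -1},{"dp": [-0.0179,0,0.018],"turn": [0,0,0],"grip": -1},{"dp": [-0.016,0,0.0197],"turn": [0,0,0],"grip": -1},{"dp": [-0.014,0,0.0212],"turn": [0,0,0],"grip": -1},{"dp": [-0.012,0,0.0225],"turn": [0,0,0],"grip": -1},{"dp": [-0.0095,0,0.0236],"turn": [0,0,0],"grip": -1},{"dp": [0,0,0],"turn": [0,0,0],"grip": -1}]}}

```text
clock: 5.1
position: [0.6421, -0.1205, 0.4486]
ee_rot: [0.707, -0.034, 0.706, 0.033]
contact_force: [-0.2, -3.9, 0.9]
width: 0.0128
```

```bash
python3 - <<'E'
from h import *
crop(manip.get_image('scene'),130,60,240,220,2.7,'pics/s3.png')
E
```

```text
(no output)
```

View pics/s3.png

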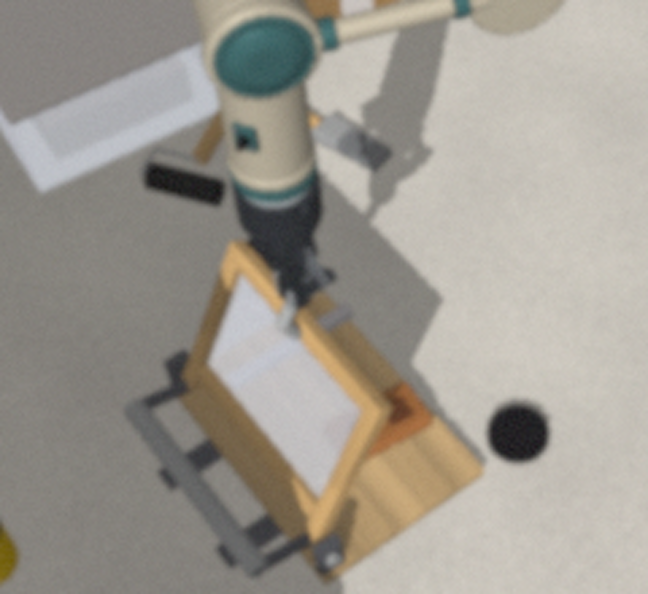

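The frame is past balance at about 1.1 rad. I'll open the gripper and back away.

Request:
{"op": "arm_command", "data": {"targets": [{"dp": [0,0,0],"turn": [0,0,0],"grip": 1},{"dp": [0,0,0],"turn": [0,0,0],"grip": 1},{"dp": [0,0,0],"turn": [0,0,0],"grip": 1},{"dp": [0,0,0],"turn": [0,0,0],"grip": 1},{"dp": [0,0,-0.02],"turn": [0,0,0],"grip": 1},{"dp": [0,0,-0.03],"turn": [0,0,0],"grip": 1},{"dp": [0,0,-0.04],"turn": [0,0,0],"grip": 1},{"dp": [0,0,-0.04],"turn": [0,0,0],"grip": 1}]}}

```text
clock: 5.95
position: [0.5092, -0.1318, 0.4488]
ee_rot: [0.706, -0.033, 0.706, 0.034]
contact_force: [0.0, -0.6, -0.1]
width: 0.0854
```

Request:
{"op": "arm_command", "data": {"targets": [{"dp": [0,0.03,-0.03],"turn": [8,0,0],"grip": 1},{"dp": [0,0,0],"turn": [8,0,0],"grip": 1},{"dp": [0,0,0],"turn": [8,0,0],"grip": 1},{"dp": [0,0,0],"turn": [8,0,0],"grip": 1},{"dp": [0,0,0],"turn": [8,0,0],"grip": 0.5},{"dp": [0,0,0],"turn": [8,0,0],"grip": 0.5},{"dp": [0,0,0],"turn": [8,0,0],"grip": 0.5},{"dp": [0,0,0],"turn": [8,0,0],"grip": 0.5}]}}

```text
clock: 6.75
position: [0.4776, -0.1048, 0.4492]
ee_rot: [0.616, 0.348, 0.616, -0.348]
contact_force: [-1.7, -0.4, -0.6]
width: 0.0641
```

```bash
python3 - <<'E'
from plan import *; from fit import P
plan([.5,-.0,.4],P[2]+np.pi/2)
crop(manip.get_image('scene'),130,60,240,220,2.7,'pics/s4.png')
crop(manip.get_image('top'),240,145,140,110,5.7,'pics/t4.png')
E
```

```text
pos [ 0.4776 -0.1048  0.4492] toolx [ 0.  0. -1.] tooly [0.857 0.516 0.   ] q [-0.36  0.12  1.6   0.    1.42 -0.9 ] F [-1.7 -0.4 -0.6] w 0.0641 t 6.75
turn [25.7 -0.  -0. ] dp now-axes [ 0.0493  0.0732 -0.0782] dp after-turn axes [ 0.0492  0.0321 -0.1022]
turn [-154.3    0.    -0. ] dp now-axes [ 0.0493  0.0732 -0.0782] dp after-turn axes [ 0.0492 -0.0321  0.1022]
```

View pics/s4.png

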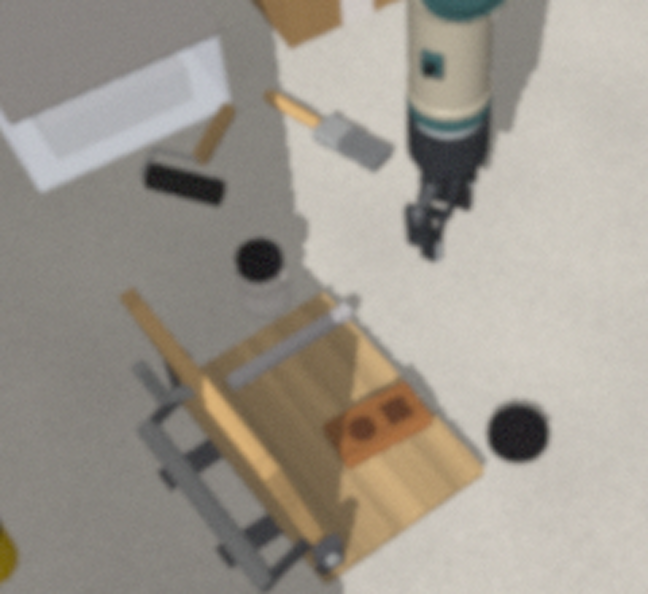

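View pics/t4.png

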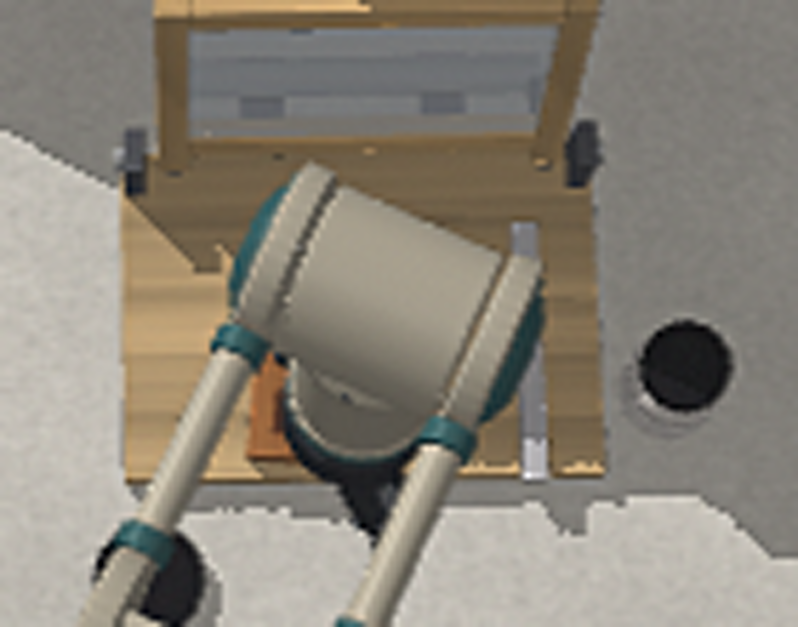

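The frame is near upright and the block is in clear view, with scene crop corners at about (405,378), (437,418), (345,467) and (323,430). I'll turn to the pushing orientation and measure.

Request:
{"op": "arm_command", "data": {"targets": [{"dp": [0,0.02,-0.03],"turn": [8,0,0],"grip": 0.3},{"dp": [0,0.0,-0.03],"turn": [8,0,0],"grip": 0.3},{"dp": [0,0,-0.03],"turn": [8,0,0],"grip": 0.3},{"dp": [0,0,-0.03],"turn": [1.7,0,0],"grip": 0.3},{"dp": [0,0,-0.03],"turn": [0,0,0],"grip": 0.3},{"dp": [0,0,0],"turn": [0,0,0],"grip": 0.3}]}}

```text
clock: 7.45
position: [0.4517, 0.0497, 0.4493]
ee_rot: [0.525, 0.473, 0.526, -0.472]
contact_force: [-0.3, 0.2, -0.1]
width: 0.0555
```

```bash
cat > blk.py <<'E'
from plan import *; from fit import P
def w2p(w):
    c,s=np.cos(P[2]),np.sin(P[2]);d=w[:,:2]-P[:2];return np.c_[c*d[:,0]+s*d[:,1],-s*d[:,0]+c*d[:,1]]
def seg(n,name,dump):
    C=cal(n);im=manip.get_image(n);hsv=cv2.cvtColor(im,cv2.COLOR_RGB2HSV)
    uv=proj(C,press2w(P,np.array([(-155,-65,18),(155,-65,18),(155,155,18),(-155,155,18)])/1e3)).astype(np.int32)
    m=np.zeros(im.shape[:2],np.uint8);cv2.fillConvexPoly(m,uv,255)
    o=cv2.inRange(hsv,(5,150,60),(13,255,255))&m
    cn=max(cv2.findContours(o,cv2.RETR_EXTERNAL,cv2.CHAIN_APPROX_NONE)[0],key=cv2.contourArea)[:,0].astype(float)
    # fit block silhouette: pick (x,y,yaw) maximising IoU of projected box hull
    mask=np.zeros_like(o);cv2.fillPoly(mask,[cv2.convexHull(cn.astype(np.int32))],1)
    f=8;M=cv2.resize(mask,None,fx=f,fy=f,interpolation=cv2.INTER_NEAREST)
    box=np.array([(a*30,b*55,z) for a in(-1,1) for b in(-1,1) for z in(18,36)])/1e3
    def cost(v):
        X=press2w(v,box);X=press2w(P,X);u=((proj(C,X)+.5)*f).astype(np.int32)
        q=np.zeros_like(M);cv2.fillConvexPoly(q,cv2.convexHull(u),1)
        return 1-(q&M).sum()/max((q|M).sum(),1)
    from scipy.optimize import minimize
    x0=np.r_[w2p(back(C,[cn.mean(0)],.027))[0],0]
    best=min((minimize(cost,[x0[0],x0[1],a],method='Nelder-Mead',options=dict(initial_simplex=[[x0[0],x0[1],a],[x0[0]+.01,x0[1],a],[x0[0],x0[1]+.01,a],[x0[0],x0[1],a+.08]])) for a in(-.1,.1)),key=lambda r:r.fun)
    print(n,'block press x,y,yaw',best.x.round(4),'1-IoU',round(best.fun,3))
    x,y,w,h=dump;crop(im,x,y,w,h,800/w if 800/w*h<600 else 600/h,name)
    return best.x
E
python3 - <<'E'
from blk import *
plan([.5,-.0,.4],P[2]+np.pi/2)
seg('scene','pics/s5.png',(160,140,160,120));seg('top','pics/t5.png',(240,145,140,105))
E
```

```text
pos [0.4517 0.0497 0.4493] toolx [ 0.     0.002 -1.   ] tooly [0.994 0.106 0.   ] q [-0.04  0.07  1.66  0.    1.42 -0.15] F [-0.3  0.2 -0.1] w 0.0555 t 7.45
turn [ 0.7 -0.1 -0. ] dp now-axes [0.0492 0.0427 0.0546] dp after-turn axes [0.0493 0.0435 0.054 ]
turn [-179.3    0.    -0.2] dp now-axes [0.0492 0.0427 0.0546] dp after-turn axes [ 0.0493 -0.0435 -0.054 ]
scene block press x,y,yaw [-0.0348 -0.0015 -0.065 ] 1-IoU 0.284
top block press x,y,yaw [-0.0436 -0.0034 -0.1364] 1-IoU 0.252
```

View pics/s5.png

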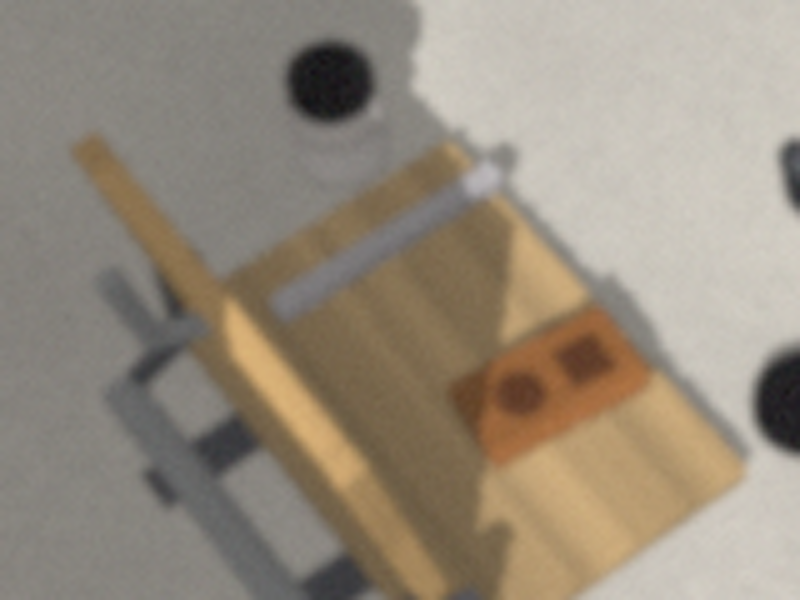

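View pics/t5.png

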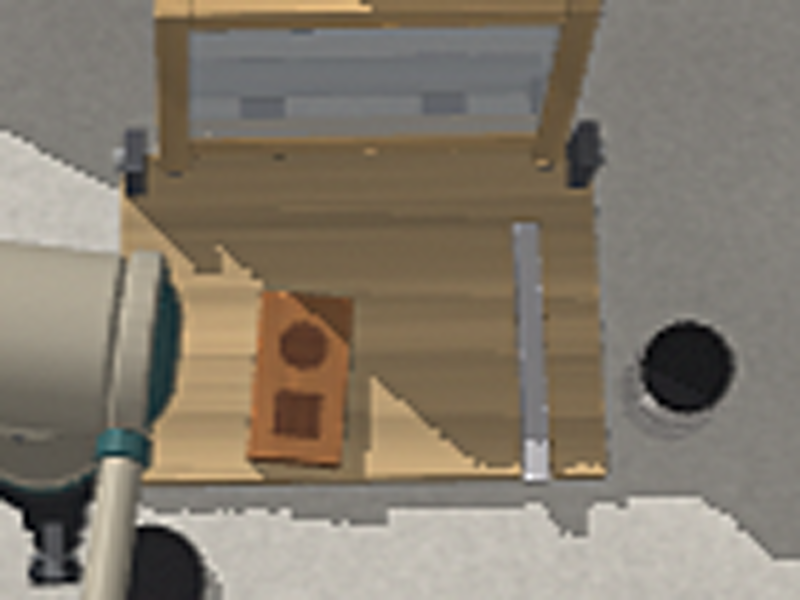

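```bash
python3 - <<'E'
from blk import *
CT,CS=cal('top'),cal('scene')
t=lambda L:(np.array(L)+.0)/5.714+[240,145]
s=lambda L:np.array(L)/5+[160,140]
def rep(n,w):
    p=w2p(w);c=p.mean(0);print(n,p.round(3).tolist(),'c',c.round(4));
    a=p[0]-p[3];b=p[1]-p[2];print('  long-axis yaw',[round(float(np.arctan2(-v[0],v[1])),3) for v in(a,b)],'len',np.linalg.norm(a).round(3),np.linalg.norm(b).round(3))
rep('blk top',back(CT,t([(262,291),(353,298),(342,464),(248,458)]),.036))
rep('blk scn',back(CS,s([(493,462),(450,385),(597,303),(655,372)]),.036))
print('rail top',w2p(back(CT,t([(513,224),(537,222),(548,478),(526,478)]),.032)).round(3).tolist())
print('rail scn',w2p(back(CS,s([(290,322),(268,292),(480,165),(503,190)]),.032)).round(3).tolist())
print('slab top',w2p(back(CT,t([(124,478),(606,474)]),.018)).round(3).tolist())
E
```

```text
blk top [[-0.065, 0.054], [-0.007, 0.048], [-0.017, -0.06], [-0.077, -0.055]] c [-0.0414 -0.0031]
  long-axis yaw [-0.106, -0.097] len 0.11 0.109
blk scn [[-0.065, 0.059], [-0.006, 0.049], [-0.014, -0.057], [-0.075, -0.055]] c [-0.0398 -0.0011]
  long-axis yaw [-0.093, -0.08] len 0.115 0.106
rail top [[0.099, 0.097], [0.115, 0.098], [0.114, -0.071], [0.1, -0.071]]
rail scn [[0.094, 0.099], [0.121, 0.098], [0.118, -0.063], [0.093, -0.063]]
slab top [[-0.156, -0.063], [0.153, -0.066]]
```

```bash
python3 - <<'E'
from blk import *
w=press2w(P,[-.118,-.003,0])[0];print(w)
plan([w[0],w[1],.193],P[2]+np.pi/2)
E
```

```text
[ 0.57111661 -0.00891186  0.        ]
pos [0.4524 0.0474 0.4492] toolx [ 0. -0. -1.] tooly [0.995 0.103 0.   ] q [-0.05  0.07  1.66 -0.    1.42 -0.15] F [ 0.2 -0.1 -0.1] w 0.0557 t 7.55
turn [ 0.6  0.  -0. ] dp now-axes [0.2563 0.1122 0.0681] dp after-turn axes [0.2562 0.1129 0.0671]
turn [-179.4    0.     0. ] dp now-axes [0.2563 0.1122 0.0681] dp after-turn axes [ 0.2562 -0.1129 -0.0671]
```

Request:
{"op": "arm_command", "data": {"targets": [{"dp": [0,0,0],"turn": [0.6,0,0],"grip": 0.3},{"dp": [0.02,0.04,0.02],"turn": [0,0,0],"grip": 0.3},{"dp": [0.03,0.04,0.027],"turn": [0,0,0],"grip": 0.3},{"dp": [0.04,0.033,0.02],"turn": [0,0,0],"grip": 0.3},{"dp": [0.04,0,0],"turn": [0,0,0],"grip": 0.3},{"dp": [0.04,0,0],"turn": [0,0,0],"grip": 0.3},{"dp": [0.02,0,0],"turn": [0,0,0],"grip": 0.3},{"dp": [0,0,0],"turn": [0,0,0],"grip": 0.3}]}}

```text
clock: 8.35
position: [0.5615, -0.0064, 0.2631]
ee_rot: [0.519, 0.476, 0.524, -0.479]
contact_force: [1.1, -0.4, 0.2]
width: 0.0554
```

```bash
python3 - <<'E'
from blk import *
w=press2w(P,[-.118,-.003,0])[0]
plan([w[0],w[1],.193],P[2]+np.pi/2)
cv2.imwrite('pics/w6.png',manip.get_image('wrist')[:,:,::-1])
crop(manip.get_image('scene'),130,60,240,220,2.7,'pics/s6.png')
C=cal('wrist');print(proj(C,press2w(P,np.array([(-65,54,36),(-77,-55,36),(100,-70,32),(100,100,32)])/1e3)).round())
E
```

```text
pos [ 0.5615 -0.0064  0.2631] toolx [-0.008  0.001 -1.   ] tooly [ 0.996  0.087 -0.008] q [-0.14  0.37  1.74 -0.    1.04 -0.22] F [ 1.1 -0.4  0.2] w 0.0554 t 8.35
turn [-0.3 -0.1  0.5] dp now-axes [0.07   0.0099 0.0034] dp after-turn axes [0.0701 0.0094 0.0034]
turn [1.796e+02 7.000e-01 1.000e-01] dp now-axes [0.07   0.0099 0.0034] dp after-turn axes [ 0.0701 -0.0094 -0.0034]
[[391. 315.]
 [209. 298.]
 [204. 512.]
 [437. 511.]]
```

View pics/w6.png

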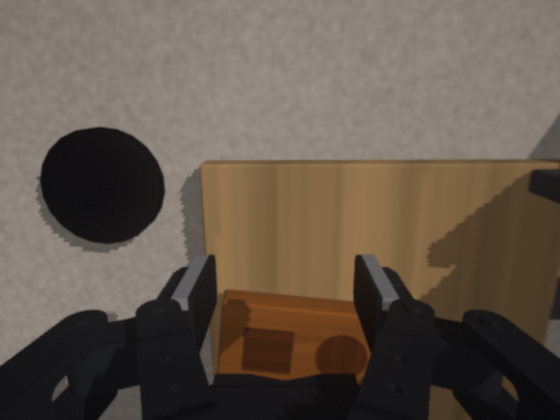

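View pics/s6.png

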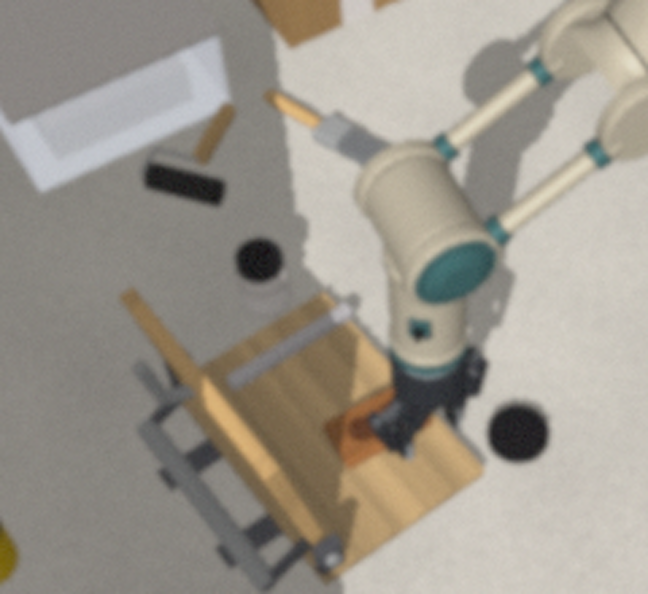

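Request:
{"op": "arm_command", "data": {"targets": [{"dp": [0.02,0,-0.006],"turn": [0,0,0],"grip": 0.3},{"dp": [0.01,0,0],"turn": [0,0,0],"grip": 0.3},{"dp": [0,0,0],"turn": [0,0,0],"grip": 0.3},{"dp": [0,0,0],"turn": [0,0,0],"grip": 0.3}]}}

```text
clock: 8.85
position: [0.5626, 0.0006, 0.2377]
ee_rot: [0.522, 0.478, 0.521, -0.477]
contact_force: [0.4, -0.0, -0.2]
width: 0.0553
```

```bash
python3 - <<'E'
from blk import *
w=press2w(P,[-.118,-.003,0])[0]
plan([w[0],w[1],.193],P[2]+np.pi/2)
C=cal('wrist')
cv2.imwrite('pics/w7.png',manip.get_image('wrist')[:,:,::-1])
s=manip.get_state();print(w2p(s['position'][None]))
print(proj(C,press2w(P,np.array([(-65,54,36),(-77,-55,36),(-155,-65,18)])/1e3)).round())
q=s['ee_rot'];M=Ro.from_quat([q[1],q[2],q[3],q[0]]).as_matrix()
print('tips',proj(C,s['position']+(M@np.array([[.168,sy*.028,sz*.011] for sy in(-1,1) for sz in(-1,1)]).T).T).round())
E
```

```text
pos [0.5626 0.0006 0.2377] toolx [ 0.002 -0.    -1.   ] tooly [0.996 0.089 0.002] q [-0.12  0.4   1.77 -0.    0.97 -0.21] F [ 0.4 -0.  -0.2] w 0.0553 t 8.85
turn [-0.3  0.  -0.1] dp now-axes [0.0448 0.0076 0.0102] dp after-turn axes [0.0447 0.0076 0.0102]
turn [179.7  -0.2  -0. ] dp now-axes [0.0448 0.0076 0.0102] dp after-turn axes [ 0.0447 -0.0076 -0.0102]
[[-0.12825663 -0.01051863]]
[[405. 356.]
 [199. 338.]
 [177. 185.]]
tips [[212. 252.]
 [215. 302.]
 [355. 252.]
 [352. 302.]]
```

View pics/w7.png

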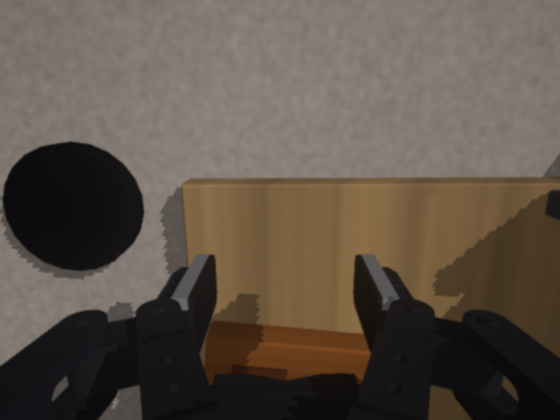

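The wrist view puts the block's left edge at about (205,330) and the fingertips at rows 252–302, which leaves clear room to descend.

Request:
{"op": "arm_command", "data": {"targets": [{"dp": [0.012,0.007,0],"turn": [0,0,0],"grip": 0.3},{"dp": [0.012,0,0],"turn": [0,0,0],"grip": 0.3},{"dp": [0.012,0,0],"turn": [0,0,0],"grip": 0.3},{"dp": [0.008,0,0],"turn": [0,0,0],"grip": 0.3},{"dp": [0,0,0],"turn": [0,0,0],"grip": 0.3},{"dp": [0,0,0],"turn": [0,0,0],"grip": 0.3}]}}

```text
clock: 9.5
position: [0.569, 0.0015, 0.1922]
ee_rot: [0.521, 0.477, 0.522, -0.478]
contact_force: [-1.0, -0.5, 0.5]
width: 0.0554
```

```bash
python3 - <<'E'
from blk import *
w=press2w(P,[-.118,-.003,0])[0]
plan([w[0],w[1],.193],P[2]+np.pi/2)
cv2.imwrite('pics/w8.png',manip.get_image('wrist')[:,:,::-1])
crop(manip.get_image('scene'),190,150,140,105,5.7,'pics/s8.png')
E
```

```text
pos [0.569  0.0015 0.1922] toolx [-0.001  0.    -1.   ] tooly [ 0.996  0.089 -0.001] q [-0.12  0.46  1.81  0.    0.87 -0.21] F [-1.  -0.5  0.5] w 0.0554 t 9.5
turn [-0.3 -0.   0. ] dp now-axes [-0.0008  0.0012  0.0105] dp after-turn axes [-0.0008  0.0011  0.0105]
turn [1.797e+02 1.000e-01 0.000e+00] dp now-axes [-0.0008  0.0012  0.0105] dp after-turn axes [-0.0008 -0.0011 -0.0105]
```

View pics/w8.png

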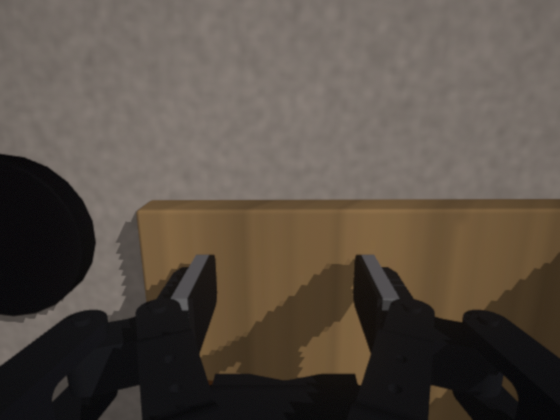

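View pics/s8.png

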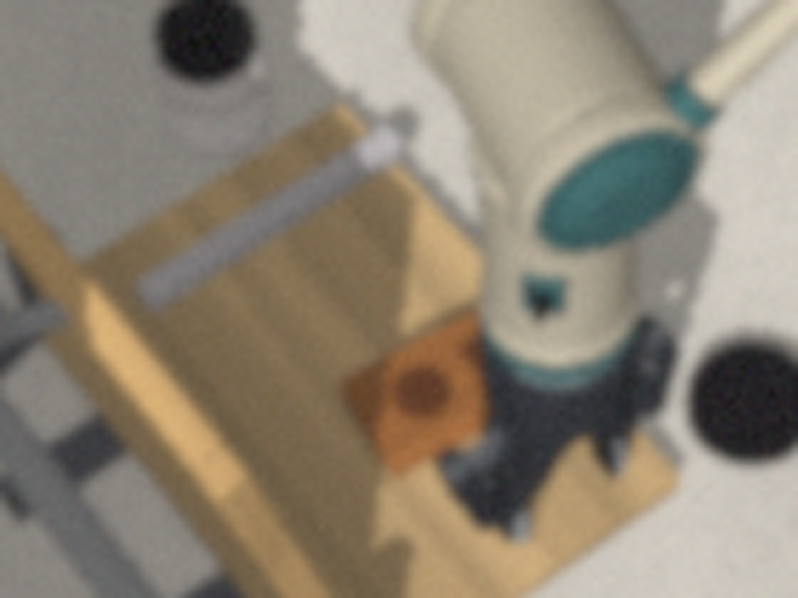

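Request:
{"op": "arm_command", "data": {"targets": [{"dp": [0,0.001,0.012],"turn": [-0.3,0,0],"grip": 0.3},{"dp": [0,0,0.012],"turn": [0,0,0],"grip": 0.3},{"dp": [0,0,0.01],"turn": [0,0,0],"grip": 0.3},{"dp": [0,0,0.008],"turn": [0,0,0],"grip": 0.3},{"dp": [0,0,0.008],"turn": [0,0,0],"grip": 0.3},{"dp": [0,0,0.008],"turn": [0,0,0],"grip": 0.3},{"dp": [0,0,0.008],"turn": [0,0,0],"grip": 0.3},{"dp": [0,0,0.008],"turn": [0,0,0],"grip": 0.3}]}}

```text
clock: 10.4
position: [0.5771, -0.0727, 0.1927]
ee_rot: [0.523, 0.476, 0.523, -0.476]
contact_force: [0.9, 0.6, 0.3]
width: 0.0556
```

Request:
{"op": "arm_command", "data": {"targets": [{"dp": [0,0,0.008],"turn": [0,0,0],"grip": 0.3},{"dp": [0,0,0.008],"turn": [0,0,0],"grip": 0.3},{"dp": [0,0,0.008],"turn": [0,0,0],"grip": 0.3},{"dp": [0,0,0.008],"turn": [0,0,0],"grip": 0.3},{"dp": [0,0,0.008],"turn": [0,0,0],"grip": 0.3},{"dp": [0,0,0],"turn": [0,0,0],"grip": 0.3}]}}

```text
clock: 11.0
position: [0.581, -0.1132, 0.1928]
ee_rot: [0.523, 0.476, 0.522, -0.476]
contact_force: [-0.5, -0.0, -0.1]
width: 0.0556
```

```bash
python3 - <<'E'
from blk import *
w=press2w(P,[.029,-.003,0])[0]
plan([w[0],w[1],.193],P[2]+np.pi/2)
crop(manip.get_image('scene'),190,150,140,105,5.7,'pics/s9.png')
crop(manip.get_image('top'),240,145,140,105,5.7,'pics/t9.png')
E
```

```text
pos [ 0.581  -0.1132  0.1928] toolx [ 0.001 -0.001 -1.   ] tooly [0.996 0.093 0.001] q [-0.31  0.49  1.75 -0.    0.9  -0.4 ] F [-0.5 -0.  -0.1] w 0.0556 t 11.0
turn [-0.  0. -0.] dp now-axes [-0.0002 -0.0002  0.0422] dp after-turn axes [-0.0002 -0.0002  0.0422]
turn [ 1.8e+02 -1.0e-01 -1.0e-01] dp now-axes [-0.0002 -0.0002  0.0422] dp after-turn axes [-0.0002  0.0002 -0.0422]
```

View pics/s9.png

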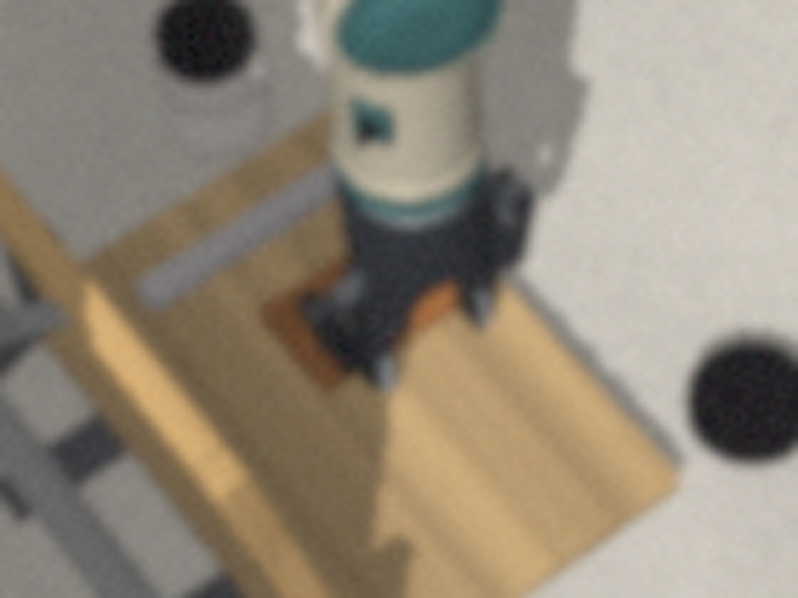

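View pics/t9.png

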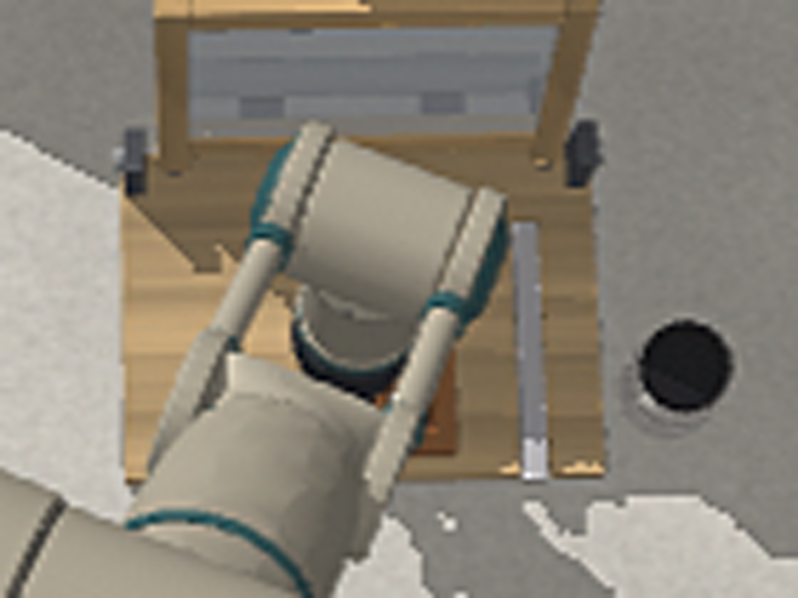

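The block is following squarely, with its right edge at about (457,400) and the rail at about 522 px. I'll push the rest and finish gently.

Request:
{"op": "arm_command", "data": {"targets": [{"dp": [0,0,0.008],"turn": [0,0,0],"grip": 0.3},{"dp": [0,0,0.008],"turn": [0,0,0],"grip": 0.3},{"dp": [0,0,0.008],"turn": [0,0,0],"grip": 0.3},{"dp": [0,0,0.006],"turn": [0,0,0],"grip": 0.3},{"dp": [0,0,0.004],"turn": [0,0,0],"grip": 0.3},{"dp": [0,0,0.003],"turn": [0,0,0],"grip": 0.3},{"dp": [0,0,0.002],"turn": [0,0,0],"grip": 0.3},{"dp": [0,0,0],"turn": [0,0,0],"grip": 0.3}]}}

```text
clock: 11.9
position: [0.5844, -0.1511, 0.1927]
ee_rot: [0.523, 0.476, 0.523, -0.476]
contact_force: [1.0, 0.1, -0.3]
width: 0.0556
```

Request:
{"op": "arm_command", "data": {"targets": [{"dp": [0,0,0.002],"turn": [0,0,0],"grip": 0.3},{"dp": [0,0,0],"turn": [0,0,0],"grip": 0.3},{"dp": [0,0,0],"turn": [0,0,0],"grip": 0.3}]}}

```text
clock: 12.2
position: [0.5846, -0.1528, 0.1928]
ee_rot: [0.523, 0.476, 0.523, -0.476]
contact_force: [-0.8, -0.0, 0.4]
width: 0.0551
```

Request:
{"op": "arm_command", "data": {"targets": [{"dp": [0,0,0.0015],"turn": [0,0,0],"grip": 0.3},{"dp": [0,0,0],"turn": [0,0,0],"grip": 0.3}]}}

```text
clock: 12.4
position: [0.5847, -0.1543, 0.1928]
ee_rot: [0.523, 0.476, 0.523, -0.476]
contact_force: [-0.2, -0.1, 1.3]
width: 0.0552
```

Request:
{"op": "arm_command", "data": {"targets": [{"dp": [0,0,0.0015],"turn": [0,0,0],"grip": 0.3},{"dp": [0,0,0],"turn": [0,0,0],"grip": 0.3}]}}

```text
clock: 12.6
position: [0.5849, -0.1554, 0.1927]
ee_rot: [0.522, 0.476, 0.523, -0.476]
contact_force: [-0.5, 2.6, 1.7]
width: 0.0557
```

Request:
{"op": "arm_command", "data": {"targets": [{"dp": [0,0,0.001],"turn": [0,0,0],"grip": 0.3},{"dp": [0,0,0],"turn": [0,0,0],"grip": 0.3}]}}

```text
clock: 12.8
position: [0.5849, -0.1557, 0.1927]
ee_rot: [0.522, 0.477, 0.523, -0.476]
contact_force: [1.0, 6.1, 1.8]
width: 0.0553
```

Contact with the rail: the push force rose to 6 N at press x of about 0.029, as predicted. One more millimetre, then back off.

Request:
{"op": "arm_command", "data": {"targets": [{"dp": [0,0,0.001],"turn": [0,0,0],"grip": 0.3},{"dp": [0,0,0.0005],"turn": [0,0,0],"grip": 0.3},{"dp": [0,0,0],"turn": [0,0,0],"grip": 0.3},{"dp": [0,0,0],"turn": [0,0,0],"grip": 0.3}]}}

```text
clock: 13.2
position: [0.585, -0.1561, 0.1928]
ee_rot: [0.521, 0.478, 0.524, -0.475]
contact_force: [0.6, 9.9, 3.7]
width: 0.0555
```

Request:
{"op": "arm_command", "data": {"targets": [{"dp": [0,0,-0.005],"turn": [0,0,0],"grip": 0.3},{"dp": [0,0,-0.015],"turn": [0,0,0],"grip": 0.3},{"dp": [0,0,-0.02],"turn": [0,0,0],"grip": 0.3},{"dp": [-0.03,0,-0.02],"turn": [0,0,0],"grip": 0.3},{"dp": [-0.04,0,-0.02],"turn": [0,0,0],"grip": 0.3},{"dp": [-0.04,-0.02,-0.03],"turn": [0,0,0],"grip": 0.3},{"dp": [-0.04,-0.04,-0.03],"turn": [0,0,0],"grip": 0.3},{"dp": [-0.02,-0.04,-0.03],"turn": [0,0,0],"grip": 0.3}]}}

```text
clock: 14.0
position: [0.4837, -0.0072, 0.3521]
ee_rot: [0.525, 0.477, 0.521, -0.475]
contact_force: [-1.0, 0.2, 0.3]
width: 0.0554
```

Request:
{"op": "arm_command", "data": {"targets": [{"dp": [-0.02,-0.04,-0.03],"turn": [0,0,0],"grip": 0.3},{"dp": [0,-0.02,-0.03],"turn": [0,0,0],"grip": 0.3},{"dp": [0,0,0],"turn": [0,0,0],"grip": 0.3},{"dp": [0,0,0],"turn": [0,0,0],"grip": 0.3}]}}

```text
clock: 14.4
position: [0.4207, 0.0448, 0.3686]
ee_rot: [0.524, 0.476, 0.523, -0.475]
contact_force: [0.2, -0.3, -0.3]
width: 0.0553
```

```bash
python3 - <<'E'
from blk import *
crop(manip.get_image('scene'),160,140,160,120,5,'pics/s10.png')
crop(manip.get_image('top'),240,145,140,105,5.714,'pics/t10.png')
cv2.imwrite('pics/sfull.png',manip.get_image('scene')[:,:,::-1])
E
```

```text
(no output)
```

View pics/s10.png

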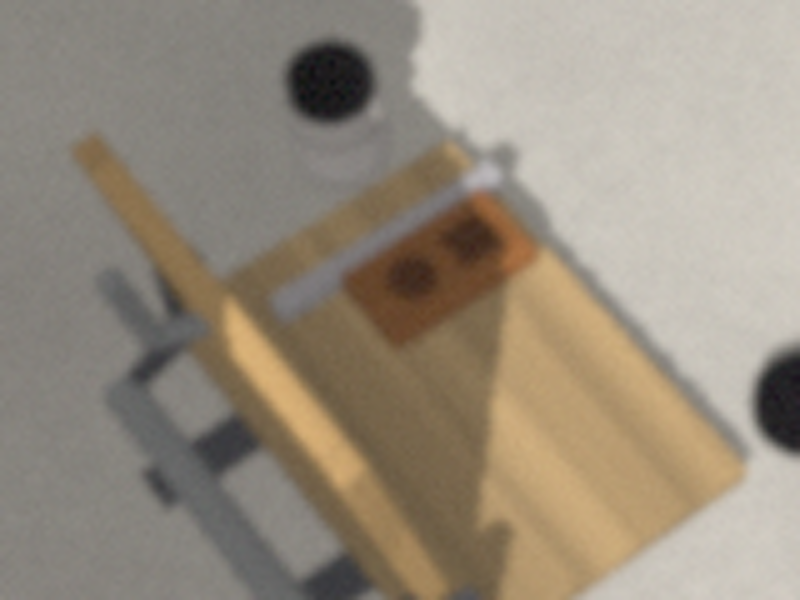

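View pics/t10.png

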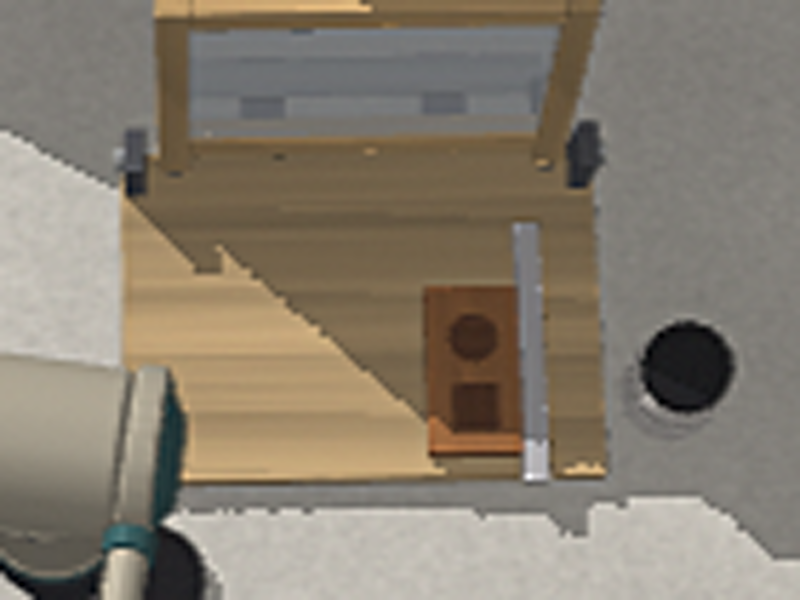

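In both views the block lies square against the rail, with top-crop corners at (424,287), (515,288), (522,453) and (431,455). I'll check the block pose, frame angle and bystanders numerically.

```bash
python3 - <<'E'
from blk import *
CT,CS=cal('top'),cal('scene')
t=lambda L:np.array(L)/5.714+[240,145]
s=lambda L:np.array(L)/5+[160,140]
for n,w in(('top',back(CT,t([(424,287),(515,288),(522,453),(431,453)]),.036)),('scn',back(CS,s([(398,345),(345,278),(480,195),(538,245)]),.036))):
    p=w2p(w);print(n,p.round(3).tolist(),p.mean(0).round(4),[round(float(np.arctan2(-(p[i]-p[j])[0],(p[i]-p[j])[1])),3) for i,j in((0,3),(1,2))])
# frame corner prediction at angles, compare scene corner (px crop 88,140) = far-right top corner
for th in(1.45,1.6,1.75):
    X=np.array([[.13,.14-(.2*np.cos(th)+.0*np.sin(th)),.051+.2*np.sin(th)]])
    print(th,'scene',((proj(CS,press2w(P,X))-[160,140])*5).round(),'top',((proj(CT,press2w(P,X))-[240,145])*5.714).round())
a=cv2.imread('pics/scene0.png');b=cv2.imread('pics/sfull.png');d=cv2.absdiff(a,b).max(2)
cv2.imwrite('pics/diff.png',np.hstack([cv2.resize(d,(400,300)),cv2.resize(cv2.cvtColor(b,cv2.COLOR_BGR2GRAY),(400,300))]))
E
```

```text
top [[0.039, 0.055], [0.098, 0.053], [0.097, -0.055], [0.04, -0.054]] [ 0.0685 -0.0003] [0.003, -0.004]
scn [[0.037, 0.057], [0.098, 0.055], [0.096, -0.048], [0.043, -0.054]] [0.0685 0.0026] [0.052, -0.012]
1.45 scene [[177.  85.]] top [[607.  90.]]
1.6 scene [[129. 111.]] top [[605.  40.]]
1.75 scene [[ 83. 142.]] top [[601.  -7.]]
```

View pics/diff.png

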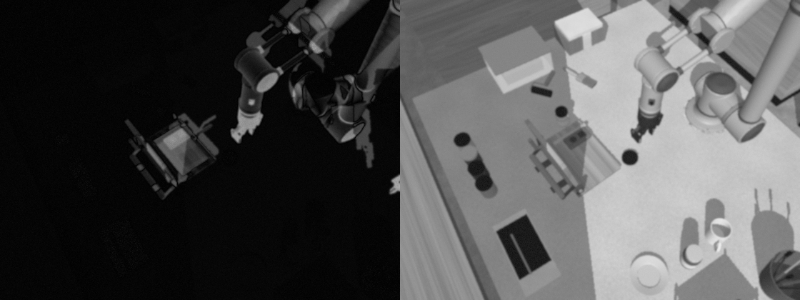

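```bash
python3 -c "
from rig import manip
s=manip.get_state();print(s['clock'],s['contact_force'].round(1),abs(s['qd']).max().round(4));print(manip.sign_off())"
```

```text
14.55 [-0.5 -0.9  0.5] 0.0096
the job is handed in; nothing more can be done
None
```

The frame stands raised by itself and the printing block sits flush against the stop rail. I handed the job in at about 14.6 s, and sign-off gave no verdict.

**How it was done:** I took the handle in a light pivoting grip and swung the frame up to about 1.1 rad. I then let go and it went on by itself to the stop. This was a guided lift at the handle rather than an open-handed push. The block was slid along the bed with two spread fingers, without lifting or tipping it. The push force rose to about 10 N against the rail before I backed off.

**Last checks:**
- **Frame:** its visible corner matches an angle of about 1.74 rad, and the arm was well clear of it.
- **Block:** both cameras put the centre at x = 0.0685 m, against 0.070 m for perfectly flush. That is within the 1–2 mm measuring error, with y at about 0. No gap shows in the pictures.
- **Block angle:** the top view gives 0.00 rad. The scene view gave 0.05 and -0.01 rad for the two long edges. I trust the top view more, because the scene picture is blurrier there and the side face mixes into one corner.
- **Bystanders:** comparing the scene picture from before and after shows no change at the jars, lid, mug, palette, brush or roller.

The automatic colour-based block fit was poor because of the frame's shadow, so I measured the block from its corners by eye instead.

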